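# Spice jars lined up by height on the grill cart

### The job

Line up the four pale green spice jars by height on the board's cork marks, one jar upright in the middle of each mark: the tallest on the mark nearest the enamel pot, stepping down to the shortest at the end by the trivet. Don't tip any jar over on the way, and leave the pot and the trivet where they are.

Things in the scene. Friction and masses are not known exactly. Their poses are not given: they have to be found in the camera images.
- jar_red_center (a point): upright screw-top spice jar of pale green plastic with a red cap, a plain cylinder 44 mm in diameter and 100 mm tall; the point is its centre, 50 mm above its underside, z up along the jar. Loose, under 0.25 kg; may be gripped anywhere round its side.
- jar_white_center (a point): upright screw-top spice jar of pale green plastic with a white cap, a plain cylinder 44 mm in diameter and 84 mm tall; the point is its centre, 42 mm above its underside, z up along the jar. Loose, under 0.25 kg; may be gripped anywhere round its side.
- jar_yellow_center (a point): upright screw-top spice jar of pale green plastic with a yellow cap, a plain cylinder 44 mm in diameter and 68 mm tall; the point is its centre, 34 mm above its underside, z up along the jar. Loose, under 0.25 kg; may be gripped anywhere round its side.
- jar_black_center (a point): upright screw-top spice jar of pale green plastic with a black cap, a plain cylinder 44 mm in diameter and 52 mm tall; the point is its centre, 26 mm above its underside, z up along the jar. Loose, under 0.25 kg; may be gripped anywhere round its side.
- mark_1_top (a point): round cork mark, 60 mm in diameter, no. 1 of four in a straight row 95 mm apart (mark 1 at the robot's left end, then 2, 3, 4 to the right), fixed on a low dark wooden board 85 x 400 mm; the point is the centre of its top face, 14 mm above the table, z up.
- mark_2_top (a point): round cork mark, 60 mm in diameter, no. 2 of four in a straight row 95 mm apart (mark 1 at the robot's left end, then 2, 3, 4 to the right), fixed on a low dark wooden board 85 x 400 mm; the point is the centre of its top face, 14 mm above the table, z up.
- mark_3_top (a point): round cork mark, 60 mm in diameter, no. 3 of four in a straight row 95 mm apart (mark 1 at the robot's left end, then 2, 3, 4 to the right), fixed on a low dark wooden board 85 x 400 mm; the point is the centre of its top face, 14 mm above the table, z up.
- mark_4_top (a point): round cork mark, 60 mm in diameter, no. 4 of four in a straight row 95 mm apart (mark 1 at the robot's left end, then 2, 3, 4 to the right), fixed on a low dark wooden board 85 x 400 mm; the point is the centre of its top face, 14 mm above the table, z up.
- pot: blue enamel pot with lid and black knob, 154 mm in diameter (196 mm over its two side handles), 133 mm tall, 1.6 kg; it stands off one end of the row of marks, left or right. Origin: centre of its underside, z up.
- trivet: round white and blue ceramic trivet with a cork bottom, 156 mm in diameter, 19 mm thick, lying off the other end of the row. Origin: centre of its underside, z up.
Mind the look-alikes: they are no part of the job. What is shaped like the part that bears jar_yellow_center but purple is not meant.

How it is judged (in metres and radians):
At the end, for the whole second after the job is handed in: Each jar stands upright (within 0.1 rad), released and at rest on its own cork mark, centred within 12 mm, standing on the cork (height within 5 mm): tallest (100 mm) on the mark at the pot's end, then 84 mm, 68 mm, and the shortest (52 mm) at the trivet's end (((world y of pot above 0 m and horizontal distance between jar_red_center and mark_1_top below 0.012 m and z of jar_red_center in the frame of mark_1_top between 0.045 and 0.055 m and horizontal distance between jar_white_center and mark_2_top below 0.012 m and z of jar_white_center in the frame of mark_2_top between 0.037 and 0.047 m and horizontal distance between jar_yellow_center and mark_3_top below 0.012 m and z of jar_yellow_center in the frame of mark_3_top between 0.029 and 0.039 m and horizontal distance between jar_black_center and mark_4_top below 0.012 m and z of jar_black_center in the frame of mark_4_top between 0.021 and 0.031 m) or (world y of pot below 0 m and horizontal distance between jar_red_center and mark_4_top below 0.012 m and z of jar_red_center in the frame of mark_4_top between 0.045 and 0.055 m and horizontal distance between jar_white_center and mark_3_top below 0.012 m and z of jar_white_center in the frame of mark_3_top between 0.037 and 0.047 m and horizontal distance between jar_yellow_center and mark_2_top below 0.012 m and z of jar_yellow_center in the frame of mark_2_top between 0.029 and 0.039 m and horizontal distance between jar_black_center and mark_1_top below 0.012 m and z of jar_black_center in the frame of mark_1_top between 0.021 and 0.031 m)) and angle between each of jar_red_center, jar_white_center, jar_yellow_center, jar_black_center's own z axis and vertical below 0.1 rad and linear speed of each of jar_red, jar_white, jar_yellow, jar_black below 0.02 m/s and contact force between each of jar_red, jar_white, jar_yellow, jar_black and the fingers below 0.1 N); the robot touches nothing.
It fails at once if a jar is tipped over (angle between any of jar_red_center, jar_white_center, jar_yellow_center, jar_black_center's own z axis and vertical above 0.7 rad).
It fails at once if the pot or the trivet is shifted by more than 30 mm (distance of any of pot, trivet from where it was at the start of the episode above 0.03 m).
It also fails if it takes over 107 s, if anything falls off the work surface, if the arm or the gripper's body presses on something with over 40 N, if the wrist force passes 120 N, or if a joint passes its speed limit or range.

### The arm

A 6-joint arm with a two-finger parallel gripper is mounted at the origin on the work surface. World frame = base frame: x ahead of the robot, y to its left, z up, the work surface at z = 0. Lengths are in m, angles in degrees, forces in N, time in s.
With the tool pointing down it reaches from about 0.4 to 0.825 m from the base axis. Payload 7 kg.
Tool frame: the origin (TCP) lies between the finger pads; the fingertips stand 19 mm ahead of it and the grasp point (between the pads) is the TCP (r.finger_overhang is the distance from the TCP to the fingertips, in m); z points along the fingers, y is the direction in which the jaws open and shut (so a half turn about z gives the same grasp; the last joint's range is limited). The gripper opens to 88 mm and grips with 3 to 60 N. Pads are 19 mm wide; open, the fingers measure 130 mm over their backs; the gripper's body (78 mm by 193 mm) begins 47 mm behind the grasp point.
Start: joints at [93.627, 20.546, 0.682, 0, -70.136, -16.507], TCP at [0.15, 0.658, 0.246] pointing down, gripper open.
Joint ranges: [-176.03, 176.03], [-82.01, 121.73], [-58.28, 71.71], [-173.87, 95.51], [-174.79, -0.11], [-173.66, 173.66]. Speed limits (degrees/s): [136.94, 136.94, 172.46, 180, 180, 180].

### API

Orientations are given as [roll, pitch, yaw] about the fixed x, y, z axes, in that order (R = Rz(yaw) Ry(pitch) Rx(roll)).
In Python, from plant import r, optics gives the robot as it stands. The module is installed in compiled form; this text tells all that it offers.
- The arm moves only by the tool step_arm, never from a script. Its argument "increments" is a list of rows, each an object of numbers: "tx", "ty", "tz": the shift along the world's x, y, z in mm; "ax", "ay", "az": the turn, a rotation vector about the world's x, y, z in degrees; "claw": the gripper command: -1 is shut, 1 is fully open, values between are in proportion. In form: [{"tx": .., "ty": .., "tz": .., "ax": .., "ay": .., "az": .., "claw": ..}, ...]. A call has 1 to 12 rows; each row shifts and turns the commanded pose from where the row before left it; what a row does not reach is not made up. A row lasts 1/10 s, in which the tool goes at most 50 mm and 8.59 degrees, less where a joint would pass 70% of its speed; a pose out of reach is approached as far as the arm can. A call with a gripper value outside its range is refused whole. The fingers move at their own pace and stop on an object; "newtons" is the grip in N (left out, the last holds). Time passes only in rows, so rows that do not move let the fingers close. It gives the time, the measured TCP pose, the force and the opening at its end, in the units of the state.
- r.get_state(): the state, without advancing time (a new reading comes with each control period).
- optics.capture(name): name is "scene" or "top" or "wrist"; returns a dict with "image" (384x512x3 uint8, blue, green, red), "depth" (384x512 float32, m along the optical axis (not along the pixel's ray), 0 where there is no reading), "fx", "fy", "cx", "cy" (pixels), "R" (3x3) and "t" (3): a world point X has camera coordinates R X + t. Camera axes: x right, y down, z forward; pixel columns grow to the right and rows downward; lengths in m; the calibration is good to about 2 mm. A picture is of the moment at which its call begins.
- r.close_job(): hands the job in, once; it reports no verdict.
The state is a dict: "time_s": time; "joints": joint angles; "qd": joint speeds; "joint_torque": joint torques, N m; "tcp_pos": TCP position; "eef_rot": TCP orientation; "contact_force": force on the tool from outside, world axes, zero at the start; "moment": the same for the moment, N m; "gripper_width": finger opening in m.
Only numpy, scipy, OpenCV 4.12 (cv2) and the standard library are available. Lean on these libraries where they do the work, as an engineer would, in place of code of your own. Each camera call takes 0.05 s, during which the arm holds its last target. There are 200 camera calls.

## Working session

There is one attempt and no reset: what is moved stays moved. The work goes in short steps, Python scripts to look and compute and a tool call to move; the robot and the scene stay as the last step left them, time stands still between calls to the robot, and variables do not carry over. Pictures are saved under pics/ and viewed, about 12 in all and at most 16, crops included, and the job is handed in when it is done.

Besides the shell and the picture viewer there is one more tool, called after ">>>" as name(argument=value, ...) on one line, values as JSON. step_arm: Moves the arm, as the interface text tells. Its arguments: {"type":"object","properties":{"increments":{"type":"array","items":{"type":"object","properties":{"tx":{"type":"number"},"ty":{"type":"number"},"tz":{"type":"number"},"ax":{"type":"number"},"ay":{"type":"number"},"az":{"type":"number"},"claw":{"type":"number"}}}},"newtons":{"type":"number"}},"required":["increments"]}

```bash
mkdir -p pics; python3 - <<'E'
from plant import r, optics
import cv2,pickle
for n in("scene","top"):
    c=optics.capture(n); cv2.imwrite(f"pics/{n}0.png",c["image"]); pickle.dump(c,open(f"{n}0.pkl","wb"))
    print(n,c["fx"],c["cx"],c["R"].round(3).tolist(),c["t"].round(3))
print(r.get_state())
E
```

```text
scene 443.55790735461017 251.56285429668714 [[0.836, 0.549, 0.008], [0.443, -0.665, -0.601], [-0.325, 0.506, -0.799]] [-0.472 -0.213  1.399]
top 394.52997798101603 255.4246338420097 [[0.013, -1.0, -0.01], [-0.994, -0.012, -0.106], [0.105, 0.012, -0.994]] [-0.009  0.561  1.025]
{'time_s': 0.1, 'joints': array([ 9.36278314e+01,  2.05869107e+01,  6.38601550e-01, -1.74357127e-02,
       -7.01360586e+01, -1.65094816e+01]), 'qd': array([ 0.05682095, -0.19360355,  0.13701193,  0.04235094,  0.04860752,
        0.03011068]), 'joint_torque': array([-1.58536190e-03, -5.84163845e+01,  2.93746966e+01,  7.01535702e+00,
        1.01955087e-02, -4.50017239e-05]), 'tcp_pos': array([0.1503882 , 0.65760869, 0.24471885]), 'eef_rot': array([ 1.79914452e+02, -8.26147767e-03, -1.28875805e+01]), 'contact_force': array([-0.18032429,  0.26639904,  0.04332968]), 'moment': array([-0.01502994, -0.02738862,  0.00432856]), 'gripper_width': 0.0875545301965452}
```

View pics/scene0.png

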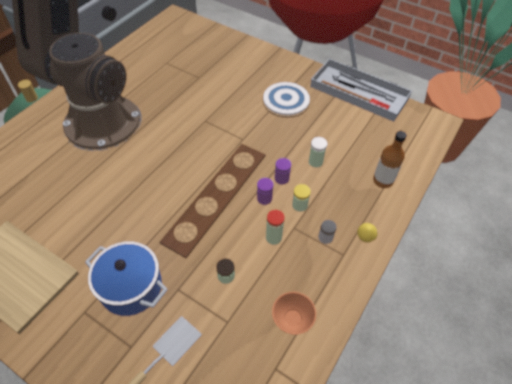

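View pics/top0.png

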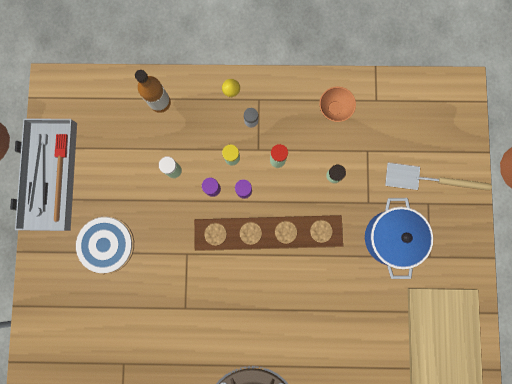

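Top view: trivet on the left (103,245), pot on the right (402,238, so y<0), marks at (215..321, 233). Jar candidates: red (279,153), white (167,165), yellow (231,153), black (337,173). The look-alikes are two purple jars (211,187) and (243,188) and a grey one (251,117). I'll confirm with an enlarged crop.

```bash
cat > h.py <<'E'
import numpy as np,cv2
def ray(c,u,v,z):
    d=c["R"].T@np.array([(u-c["cx"])/c["fx"],(v-c["cy"])/c["fy"],1]); o=-c["R"].T@c["t"]
    return (o+d*(z-o[2])/d[2])
def pix(c,X):
    p=c["R"]@np.asarray(X)+c["t"]; return c["fx"]*p[0]/p[2]+c["cx"],c["fy"]*p[1]/p[2]+c["cy"]
def blob(hsv,lo,hi,win,c=None):
    m=cv2.inRange(hsv,np.array(lo),np.array(hi)); k=np.zeros_like(m); u,v,s=win; k[v-s:v+s,u-s:u+s]=255; m&=k
    n,_,st,ce=cv2.connectedComponentsWithStats(m); i=1+np.argmax(st[1:,4])
    ct=max(cv2.findContours(m,0,1)[0],key=cv2.contourArea); (a,b),rad=cv2.minEnclosingCircle(ct)
    return ce[i],st[i,4],(a,b),rad
E
python3 - <<'E'
import pickle,cv2,numpy as np
from h import *
c=pickle.load(open("top0.pkl","rb")); im=c["image"]; hsv=cv2.cvtColor(im,cv2.COLOR_BGR2HSV)
s=pickle.load(open("scene0.pkl","rb"))["image"]
a=cv2.resize(im[90:260,145:360],None,fx=2.8,fy=2.8,interpolation=3)[:,:600]
b=cv2.resize(s[125:290,210:390],None,fx=3.3,fy=3.3,interpolation=3)
cv2.imwrite("pics/crop.png",cv2.resize(b,(594,545)))
W={"red":((0,150,80),(8,255,255),(279,153,14),.1),"white":((0,0,200),(180,40,255),(167,165,14),.084),
"yellow":((22,130,120),(35,255,255),(231,153,14),.068),"black":((0,0,0),(180,255,70),(337,173,14),.052)}
for k,(lo,hi,w,z) in W.items():
    ce,ar,mc,rad=blob(hsv,lo,hi,w); print(k,ce.round(1),ar,np.round(mc,1),round(rad,1),ray(c,*ce,z).round(4),ray(c,*mc,z)[:2].round(4))
for u,v in[(211,187),(243,188)]: print("purple",ray(c,u,v,.068).round(3))
print("grey",ray(c,251,117,.05).round(3))
# board outline
m=cv2.inRange(hsv,(0,60,30),(20,255,115)); m[:205]=0;m[260:]=0;m[:,:185]=0;m[:,350:]=0
m=cv2.morphologyEx(m,cv2.MORPH_CLOSE,np.ones((25,25)))
ct=max(cv2.findContours(m,0,1)[0],key=cv2.contourArea); q=cv2.minAreaRect(ct); print(q)
print([ray(c,*p,.01)[:2].round(3).tolist() for p in cv2.boxPoints(q)])
for u,v in[(215,234),(250,233),(286,232),(321,231)]:
    w=hsv[v-16:v+16,u-16:u+16]
    ce,ar,mc,rad=blob(hsv,(8,60,130),(25,200,255),(u,v,14)); print("mark",ce.round(1),ar,np.round(mc,1),ray(c,*ce,.014)[:2].round(4),ray(c,*mc,.014)[:2].round(4))
print("pot knob",ray(c,406,238,.13).round(3),"trivet",ray(c,103,245,.019).round(3), "bowl",ray(c,338,104,.04).round(3),"bottle",ray(c,141,76,.2).round(3))
E
```

```text
red [279.  152.2] 231 [279. 152.] 8.6 [ 0.6708 -0.0608  0.1   ] [ 0.6713 -0.0608]
white [166.4 164.5] 211 [166.3 164.6] 8.1 [0.639  0.2266 0.084 ] [0.6389 0.2269]
yellow [230.1 152.3] 228 [230.2 152.3] 8.6 [0.6765 0.0652 0.068 ] [0.6763 0.065 ]
black [336.8 172.1] 193 [336.8 172.1] 8.0 [ 0.63   -0.2152  0.052 ] [ 0.6302 -0.2151]
purple [0.584 0.113 0.068]
purple [0.583 0.03  0.068]
grey [0.777 0.013 0.05 ]
((268.330322265625, 232.22080993652344), (31.096752166748047, 147.51370239257812), 88.45184326171875)
[[0.505, 0.164], [0.521, -0.236], [0.438, -0.237], [0.421, 0.159]]
mark [214.8 233.8] 404 [215.  233.8] [0.4648 0.1061] [0.4648 0.1057]
mark [250.2 232.8] 405 [250.2 232.8] [0.4687 0.011 ] [0.4688 0.011 ]
mark [285.5 231.9] 404 [285.5 231.9] [ 0.4725 -0.0838] [ 0.4726 -0.0838]
mark [320.8 230.9] 405 [321.1 230.8] [ 0.4765 -0.1785] [ 0.4767 -0.1793]
pot knob [ 0.459 -0.363  0.13 ] trivet [0.431 0.404 0.019] bowl [ 0.819 -0.222  0.04 ] bottle [0.825 0.265 0.2  ]
```

View pics/crop.png

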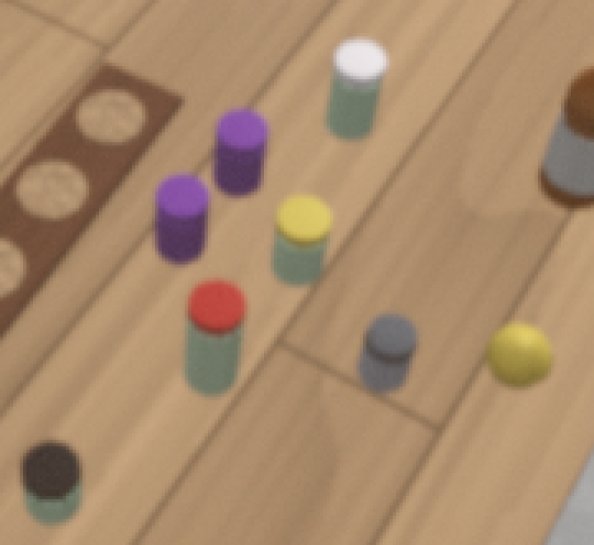

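Pale green bodies are the red, white, yellow and black-capped jars; the purple and grey ones are solid decoys. The pot is at y<0, so red→mark 4, white→3, yellow→2, black→1. I'll pick white first.

>>> step_arm(increments=[{"tx": 24,"ty": -21,"az": -6.4,"claw": 1},{"tx": 24,"ty": -21,"az": -6.4},{"tx": 24,"ty": -21,"az": -6.4},{"tx": 24,"ty": -21,"az": -6.4},{"tx": 24,"ty": -21,"az": -6.4},{"tx": 24,"ty": -21,"az": -6.4},{"tx": 24,"ty": -21,"az": -6.4},{"tx": 24,"ty": -21,"az": -6.4},{"tx": 24,"ty": -21,"az": -6.4},{"tx": 24,"ty": -21,"az": -6.4},{"tx": 24,"ty": -21,"az": -6.4},{"tx": 24,"ty": -21,"az": -6.4}], newtons=25)

```text
$.increments[0]: bad value
```

>>> step_arm(increments=[{"tx": 25,"ty": -22},{"tx": 25,"ty": -22},{"tx": 25,"ty": -22},{"tx": 25,"ty": -22},{"tx": 25,"ty": -22},{"tx": 25,"ty": -22},{"tx": 25,"ty": -22},{"tx": 25,"ty": -22},{},{},{}])

```text
$.increments[0]: bad value
```

>>> step_arm(increments=[{"tx": 24,"ty": -21,"tz": 0,"ax": 0,"ay": 0,"az": -6.4,"claw": 1},{"tx": 24,"ty": -21,"tz": 0,"ax": 0,"ay": 0,"az": -6.4,"claw": 1},{"tx": 24,"ty": -21,"tz": 0,"ax": 0,"ay": 0,"az": -6.4,"claw": 1},{"tx": 24,"ty": -21,"tz": 0,"ax": 0,"ay": 0,"az": -6.4,"claw": 1},{"tx": 24,"ty": -21,"tz": 0,"ax": 0,"ay": 0,"az": -6.4,"claw": 1},{"tx": 24,"ty": -21,"tz": 0,"ax": 0,"ay": 0,"az": -6.4,"claw": 1},{"tx": 24,"ty": -21,"tz": 0,"ax": 0,"ay": 0,"az": -6.4,"claw": 1},{"tx": 24,"ty": -21,"tz": 0,"ax": 0,"ay": 0,"az": -6.4,"claw": 1},{"tx": 24,"ty": -21,"tz": 0,"ax": 0,"ay": 0,"az": -6.4,"claw": 1},{"tx": 24,"ty": -21,"tz": 0,"ax": 0,"ay": 0,"az": -6.4,"claw": 1},{"tx": 24,"ty": -21,"tz": 0,"ax": 0,"ay": 0,"az": -6.4,"claw": 1},{"tx": 24,"ty": -21,"tz": 0,"ax": 0,"ay": 0,"az": -6.4,"claw": 1}], newtons=25)

```text
time_s: 1.3
tcp_pos: [0.4392, 0.4049, 0.2453]
eef_rot: [180.0, -0.0, -89.9]
contact_force: [-0.3, 0.3, 0.3]
gripper_width: 0.0876
```

>>> step_arm(increments=[{"tx": 25,"ty": -22,"tz": 0,"ax": 0,"ay": 0,"az": 0,"claw": 1},{"tx": 25,"ty": -22,"tz": 0,"ax": 0,"ay": 0,"az": 0,"claw": 1},{"tx": 25,"ty": -22,"tz": 0,"ax": 0,"ay": 0,"az": 0,"claw": 1},{"tx": 25,"ty": -22,"tz": 0,"ax": 0,"ay": 0,"az": 0,"claw": 1},{"tx": 25,"ty": -22,"tz": 0,"ax": 0,"ay": 0,"az": 0,"claw": 1},{"tx": 25,"ty": -22,"tz": 0,"ax": 0,"ay": 0,"az": 0,"claw": 1},{"tx": 25,"ty": -22,"tz": 0,"ax": 0,"ay": 0,"az": 0,"claw": 1},{"tx": 25,"ty": -22,"tz": 0,"ax": 0,"ay": 0,"az": 0,"claw": 1},{"tx": 0,"ty": 0,"tz": 0,"ax": 0,"ay": 0,"az": 0,"claw": 1},{"tx": 0,"ty": 0,"tz": 0,"ax": 0,"ay": 0,"az": 0,"claw": 1},{"tx": 0,"ty": 0,"tz": 0,"ax": 0,"ay": 0,"az": 0,"claw": 1}])

```text
time_s: 2.4
tcp_pos: [0.638, 0.2303, 0.2452]
eef_rot: [180.0, -0.0, -89.7]
contact_force: [0.1, 0.9, -0.7]
gripper_width: 0.0875
```

```bash
python3 - <<'E'
from plant import r, optics
import cv2,pickle
from h import *
print(r.get_state()["tcp_pos"])
c=optics.capture("wrist"); cv2.imwrite("pics/w1.png",c["image"])
print(pix(c,(.639,.2268,.084)),[pix(c,(.639+22e-3*np.cos(a),.2268+22e-3*np.sin(a),.084)) for a in (0,1.57,3.14,4.71)])
E
```

```text
[0.63796842 0.23026778 0.2452052 ]
(np.float64(254.5275063289088), np.float64(181.3964388177675)) [(np.float64(235.36163692196473), np.float64(181.29390553898082)), (np.float64(254.42241541232667), np.float64(199.846103902509)), (np.float64(273.68743750038936), np.float64(181.52883679032377)), (np.float64(254.6674244270976), np.float64(162.28672485519644))]
```

View pics/w1.png

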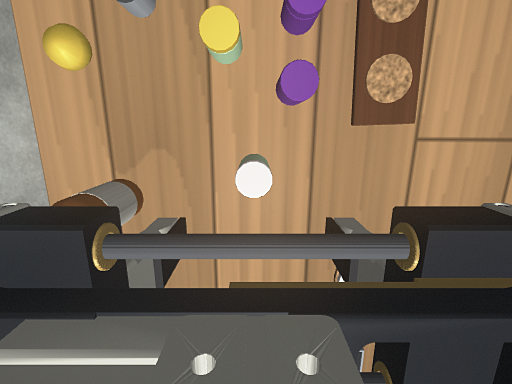

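White cap at (254,180) matches the prediction (254,181). The bottle is near the left jaw, so I'll check its clearance.

```bash
python3 - <<'E'
import pickle
from h import *
for n in("top0","scene0"):
    c=pickle.load(open(n+".pkl","rb")); v,u=np.mgrid[:384,:512]; d=c["depth"]
    P=(np.stack([(u-c["cx"])/c["fx"]*d,(v-c["cy"])/c["fy"]*d,d],-1)-c["t"])@c["R"]
    m=(d>0)&(P[...,2]>.1)&(P[...,1]>.15)&(P[...,1]<.35)&(P[...,0]>.7)&(P[...,0]<.95); q=P[m]
    print(n,q.min(0).round(3),q.max(0).round(3),np.percentile(q,5,0).round(3))
    m=(d>0)&(P[...,2]>.02)&(P[...,1]>-.5)&(P[...,1]<-.2)&(P[...,0]>.3)&(P[...,0]<.6); q=P[m]; print(" pot",q.min(0).round(3),q.max(0).round(3))
E
```

```text
top0 [0.803 0.241 0.1  ] [0.859 0.298 0.194] [0.805 0.244 0.107]
 pot [ 0.3   -0.498  0.02 ] [ 0.562 -0.291  0.136]
scene0 [0.805 0.236 0.1  ] [0.864 0.287 0.193] [0.813 0.24  0.104]
 pot [ 0.301 -0.497  0.02 ] [ 0.567 -0.294  0.134]
```

Bottle edge is at x≈0.80 and the gripper body only reaches 0.735, so it's clear. Descending on white and gripping.

>>> step_arm(increments=[{"tx": 1,"ty": -3,"tz": -30,"ax": 0,"ay": 0,"az": 0,"claw": 1},{"tx": 0,"ty": 0,"tz": -35,"ax": 0,"ay": 0,"az": 0,"claw": 1},{"tx": 0,"ty": 0,"tz": -35,"ax": 0,"ay": 0,"az": 0,"claw": 1},{"tx": 0,"ty": 0,"tz": -30,"ax": 0,"ay": 0,"az": 0,"claw": 1},{"tx": 0,"ty": 0,"tz": -30,"ax": 0,"ay": 0,"az": 0,"claw": 1},{"tx": 0,"ty": 0,"tz": -25,"ax": 0,"ay": 0,"az": 0,"claw": 1},{"tx": 0,"ty": 0,"tz": 0,"ax": 0,"ay": 0,"az": 0,"claw": 1},{"tx": 0,"ty": 0,"tz": 0,"ax": 0,"ay": 0,"az": 0,"claw": 1},{"tx": 0,"ty": 0,"tz": 0,"ax": 0,"ay": 0,"az": 0,"claw": -1},{"tx": 0,"ty": 0,"tz": 0,"ax": 0,"ay": 0,"az": 0,"claw": -1},{"tx": 0,"ty": 0,"tz": 0,"ax": 0,"ay": 0,"az": 0,"claw": -1},{"tx": 0,"ty": 0,"tz": 0,"ax": 0,"ay": 0,"az": 0,"claw": -1}], newtons=20)

```text
time_s: 3.65
tcp_pos: [0.6397, 0.2272, 0.0614]
eef_rot: [-179.9, 0.0, -89.7]
contact_force: [0.8, -0.0, -0.3]
gripper_width: 0.0612
```

>>> step_arm(increments=[{"tx": 0,"ty": 0,"tz": 0,"ax": 0,"ay": 0,"az": 0,"claw": -1},{"tx": 0,"ty": 0,"tz": 0,"ax": 0,"ay": 0,"az": 0,"claw": -1},{"tx": 0,"ty": 0,"tz": 0,"ax": 0,"ay": 0,"az": 0,"claw": -1},{"tx": 0,"ty": 0,"tz": 0,"ax": 0,"ay": 0,"az": 0,"claw": -1},{"tx": 0,"ty": 0,"tz": 0,"ax": 0,"ay": 0,"az": 0,"claw": -1},{"tx": 0,"ty": 0,"tz": 0,"ax": 0,"ay": 0,"az": 0,"claw": -1}])

```text
time_s: 4.25
tcp_pos: [0.6396, 0.227, 0.0607]
eef_rot: [-180.0, 0.0, -89.7]
contact_force: [-0.7, -0.4, 1.9]
gripper_width: 0.0439
```

>>> step_arm(increments=[{"tx": 0,"ty": 0,"tz": 20,"ax": 0,"ay": 0,"az": 0,"claw": -1},{"tx": 0,"ty": 0,"tz": 40,"ax": 0,"ay": 0,"az": 0,"claw": -1},{"tx": 0,"ty": 0,"tz": 40,"ax": 0,"ay": 0,"az": 0,"claw": -1},{"tx": -7,"ty": -13,"tz": 30,"ax": 0,"ay": 0,"az": 0,"claw": -1},{"tx": -15,"ty": -28,"tz": 10,"ax": 0,"ay": 0,"az": 0,"claw": -1},{"tx": -15,"ty": -28,"tz": 0,"ax": 0,"ay": 0,"az": 0,"claw": -1},{"tx": -15,"ty": -28,"tz": 0,"ax": 0,"ay": 0,"az": 0,"claw": -1},{"tx": -15,"ty": -28,"tz": 0,"ax": 0,"ay": 0,"az": 0,"claw": -1},{"tx": -15,"ty": -28,"tz": 0,"ax": 0,"ay": 0,"az": 0,"claw": -1},{"tx": -15,"ty": -28,"tz": 0,"ax": 0,"ay": 0,"az": 0,"claw": -1},{"tx": -15,"ty": -28,"tz": 0,"ax": 0,"ay": 0,"az": 0,"claw": -1},{"tx": -15,"ty": -28,"tz": 0,"ax": 0,"ay": 0,"az": 0,"claw": -1}])

```text
time_s: 5.45
tcp_pos: [0.5114, -0.011, 0.2003]
eef_rot: [180.0, 0.0, -89.7]
contact_force: [0.8, -0.0, -1.0]
gripper_width: 0.0437
```

>>> step_arm(increments=[{"tx": -15,"ty": -28,"tz": 0,"ax": 0,"ay": 0,"az": 0,"claw": -1},{"tx": -15,"ty": -28,"tz": 0,"ax": 0,"ay": 0,"az": 0,"claw": -1},{"tx": -10,"ty": -18,"tz": 0,"ax": 0,"ay": 0,"az": 0,"claw": -1},{"tx": 0,"ty": 0,"tz": -20,"ax": 0,"ay": 0,"az": 0,"claw": -1},{"tx": 0,"ty": 0,"tz": -30,"ax": 0,"ay": 0,"az": 0,"claw": -1},{"tx": 0,"ty": 0,"tz": -30,"ax": 0,"ay": 0,"az": 0,"claw": -1},{"tx": 0,"ty": 0,"tz": -15,"ax": 0,"ay": 0,"az": 0,"claw": -1},{"tx": 0,"ty": 0,"tz": 0,"ax": 0,"ay": 0,"az": 0,"claw": -1},{"tx": 0,"ty": 0,"tz": 0,"ax": 0,"ay": 0,"az": 0,"claw": -1},{"tx": 0,"ty": 0,"tz": 0,"ax": 0,"ay": 0,"az": 0,"claw": -1}])

```text
time_s: 6.45
tcp_pos: [0.4733, -0.0839, 0.1066]
eef_rot: [-179.9, 0.0, -89.7]
contact_force: [1.3, -0.0, -0.8]
gripper_width: 0.0436
```

>>> step_arm(increments=[{"tx": 0,"ty": 0,"tz": -15,"ax": 0,"ay": 0,"az": 0,"claw": -1},{"tx": 0,"ty": 0,"tz": -10,"ax": 0,"ay": 0,"az": 0,"claw": -1},{"tx": 0,"ty": 0,"tz": -5,"ax": 0,"ay": 0,"az": 0,"claw": -1},{"tx": 0,"ty": 0,"tz": 0,"ax": 0,"ay": 0,"az": 0,"claw": -1},{"tx": 0,"ty": 0,"tz": 0,"ax": 0,"ay": 0,"az": 0,"claw": -1},{"tx": 0,"ty": 0,"tz": 0,"ax": 0,"ay": 0,"az": 0,"claw": -1}])

```text
time_s: 7.05
tcp_pos: [0.4729, -0.084, 0.076]
eef_rot: [-180.0, 0.0, -89.7]
contact_force: [0.1, -0.7, -0.4]
gripper_width: 0.0439
```

>>> step_arm(increments=[{"tx": 0,"ty": 0,"tz": -1,"ax": 0,"ay": 0,"az": 0,"claw": -1},{"tx": 0,"ty": 0,"tz": 0,"ax": 0,"ay": 0,"az": 0,"claw": -1},{"tx": 0,"ty": 0,"tz": 0,"ax": 0,"ay": 0,"az": 0,"claw": 1},{"tx": 0,"ty": 0,"tz": 0,"ax": 0,"ay": 0,"az": 0,"claw": 1},{"tx": 0,"ty": 0,"tz": 0,"ax": 0,"ay": 0,"az": 0,"claw": 1},{"tx": 0,"ty": 0,"tz": 0,"ax": 0,"ay": 0,"az": 0,"claw": 1},{"tx": 0,"ty": 0,"tz": 0,"ax": 0,"ay": 0,"az": 0,"claw": 1},{"tx": 0,"ty": 0,"tz": 0,"ax": 0,"ay": 0,"az": 0,"claw": 1},{"tx": 0,"ty": 0,"tz": 0,"ax": 0,"ay": 0,"az": 0,"claw": 1},{"tx": 0,"ty": 0,"tz": 0,"ax": 0,"ay": 0,"az": 0,"claw": 1}])

```text
time_s: 8.05
tcp_pos: [0.4725, -0.084, 0.0746]
eef_rot: [180.0, -0.0, -89.7]
contact_force: [-0.4, 0.1, 0.2]
gripper_width: 0.0876
```

>>> step_arm(increments=[{"tx": 0,"ty": 0,"tz": 20,"ax": 0,"ay": 0,"az": 0,"claw": 1},{"tx": 0,"ty": 0,"tz": 40,"ax": 0,"ay": 0,"az": 0,"claw": 1},{"tx": 0,"ty": 0,"tz": 40,"ax": 0,"ay": 0,"az": 0,"claw": 1},{"tx": 10,"ty": 1,"tz": 10,"ax": 0,"ay": 0,"az": 0,"claw": 1},{"tx": 30,"ty": 4,"tz": 0,"ax": 0,"ay": 0,"az": 0,"claw": 1},{"tx": 30,"ty": 4,"tz": 0,"ax": 0,"ay": 0,"az": 0,"claw": 1},{"tx": 30,"ty": 4,"tz": 0,"ax": 0,"ay": 0,"az": 0,"claw": 1},{"tx": 30,"ty": 4,"tz": 0,"ax": 0,"ay": 0,"az": 0,"claw": 1},{"tx": 30,"ty": 3,"tz": 0,"ax": 0,"ay": 0,"az": 0,"claw": 1},{"tx": 30,"ty": 3,"tz": 0,"ax": 0,"ay": 0,"az": 0,"claw": 1},{"tx": 8,"ty": 0,"tz": 0,"ax": 0,"ay": 0,"az": 0,"claw": 1},{"tx": 0,"ty": 0,"tz": 0,"ax": 0,"ay": 0,"az": 0,"claw": 1}])

```text
time_s: 9.25
tcp_pos: [0.6709, -0.061, 0.1834]
eef_rot: [179.9, -0.0, -89.7]
contact_force: [0.0, 0.9, -0.2]
gripper_width: 0.0876
```

Directly above red; descend and grip.

>>> step_arm(increments=[{"tx": 0,"ty": 0,"tz": -20,"ax": 0,"ay": 0,"az": 0,"claw": 1},{"tx": 0,"ty": 0,"tz": -35,"ax": 0,"ay": 0,"az": 0,"claw": 1},{"tx": 0,"ty": 0,"tz": -35,"ax": 0,"ay": 0,"az": 0,"claw": 1},{"tx": 0,"ty": 0,"tz": -29,"ax": 0,"ay": 0,"az": 0,"claw": 1},{"tx": 0,"ty": 0,"tz": 0,"ax": 0,"ay": 0,"az": 0,"claw": 1},{"tx": 0,"ty": 0,"tz": 0,"ax": 0,"ay": 0,"az": 0,"claw": 1},{"tx": 0,"ty": 0,"tz": 0,"ax": 0,"ay": 0,"az": 0,"claw": -1},{"tx": 0,"ty": 0,"tz": 0,"ax": 0,"ay": 0,"az": 0,"claw": -1},{"tx": 0,"ty": 0,"tz": 0,"ax": 0,"ay": 0,"az": 0,"claw": -1},{"tx": 0,"ty": 0,"tz": 0,"ax": 0,"ay": 0,"az": 0,"claw": -1},{"tx": 0,"ty": 0,"tz": 0,"ax": 0,"ay": 0,"az": 0,"claw": -1},{"tx": 0,"ty": 0,"tz": 0,"ax": 0,"ay": 0,"az": 0,"claw": -1}])

```text
time_s: 10.45
tcp_pos: [0.6708, -0.061, 0.0658]
eef_rot: [-180.0, 0.0, -89.7]
contact_force: [1.6, -0.3, 1.4]
gripper_width: 0.0451
```

>>> step_arm(increments=[{"tx": 0,"ty": 0,"tz": 0,"ax": 0,"ay": 0,"az": 0,"claw": -1},{"tx": 0,"ty": 0,"tz": 0,"ax": 0,"ay": 0,"az": 0,"claw": -1},{"tx": 0,"ty": 0,"tz": 0,"ax": 0,"ay": 0,"az": 0,"claw": -1},{"tx": 0,"ty": 0,"tz": 0,"ax": 0,"ay": 0,"az": 0,"claw": -1}])

```text
time_s: 10.85
tcp_pos: [0.6708, -0.061, 0.0658]
eef_rot: [-180.0, -0.0, -89.7]
contact_force: [1.8, 1.7, 2.3]
gripper_width: 0.0438
```

>>> step_arm(increments=[{"tx": 0,"ty": 0,"tz": 20,"ax": 0,"ay": 0,"az": 0,"claw": -1},{"tx": 0,"ty": 0,"tz": 40,"ax": 0,"ay": 0,"az": 0,"claw": -1},{"tx": 0,"ty": 0,"tz": 40,"ax": 0,"ay": 0,"az": 0,"claw": -1},{"tx": -10,"ty": -6,"tz": 30,"ax": 0,"ay": 0,"az": 0,"claw": -1},{"tx": -24,"ty": -15,"tz": 10,"ax": 0,"ay": 0,"az": 0,"claw": -1},{"tx": -25,"ty": -15,"tz": 0,"ax": 0,"ay": 0,"az": 0,"claw": -1},{"tx": -25,"ty": -15,"tz": 0,"ax": 0,"ay": 0,"az": 0,"claw": -1},{"tx": -25,"ty": -15,"tz": 0,"ax": 0,"ay": 0,"az": 0,"claw": -1},{"tx": -25,"ty": -15,"tz": 0,"ax": 0,"ay": 0,"az": 0,"claw": -1},{"tx": -25,"ty": -15,"tz": 0,"ax": 0,"ay": 0,"az": 0,"claw": -1},{"tx": -25,"ty": -15,"tz": 0,"ax": 0,"ay": 0,"az": 0,"claw": -1},{"tx": -10,"ty": -7,"tz": 0,"ax": 0,"ay": 0,"az": 0,"claw": -1}])

```text
time_s: 12.05
tcp_pos: [0.4735, -0.1797, 0.205]
eef_rot: [179.9, 0.0, -89.8]
contact_force: [-0.2, 1.0, -1.8]
gripper_width: 0.0438
```

>>> step_arm(increments=[{"tx": 0,"ty": 0,"tz": 0,"ax": 0,"ay": 0,"az": 0,"claw": -1},{"tx": 0,"ty": 0,"tz": -20,"ax": 0,"ay": 0,"az": 0,"claw": -1},{"tx": 0,"ty": 0,"tz": -30,"ax": 0,"ay": 0,"az": 0,"claw": -1},{"tx": 0,"ty": 0,"tz": -30,"ax": 0,"ay": 0,"az": 0,"claw": -1},{"tx": 0,"ty": 0,"tz": -25,"ax": 0,"ay": 0,"az": 0,"claw": -1},{"tx": 0,"ty": 0,"tz": -10,"ax": 0,"ay": 0,"az": 0,"claw": -1},{"tx": 0,"ty": 0,"tz": -5,"ax": 0,"ay": 0,"az": 0,"claw": -1},{"tx": 0,"ty": 0,"tz": 0,"ax": 0,"ay": 0,"az": 0,"claw": -1},{"tx": 0,"ty": 0,"tz": 0,"ax": 0,"ay": 0,"az": 0,"claw": -1},{"tx": 0,"ty": 0,"tz": 0,"ax": 0,"ay": 0,"az": 0,"claw": -1}])

```text
time_s: 13.05
tcp_pos: [0.4773, -0.179, 0.0867]
eef_rot: [-179.9, -0.0, -89.7]
contact_force: [-0.1, -0.1, -2.0]
gripper_width: 0.0437
```

>>> step_arm(increments=[{"tx": 0,"ty": 0,"tz": -5,"ax": 0,"ay": 0,"az": 0,"claw": -1},{"tx": 0,"ty": 0,"tz": -1.5,"ax": 0,"ay": 0,"az": 0,"claw": -1},{"tx": 0,"ty": 0,"tz": 0,"ax": 0,"ay": 0,"az": 0,"claw": -1},{"tx": 0,"ty": 0,"tz": 0,"ax": 0,"ay": 0,"az": 0,"claw": -1},{"tx": 0,"ty": 0,"tz": 0,"ax": 0,"ay": 0,"az": 0,"claw": 1},{"tx": 0,"ty": 0,"tz": 0,"ax": 0,"ay": 0,"az": 0,"claw": 1},{"tx": 0,"ty": 0,"tz": 0,"ax": 0,"ay": 0,"az": 0,"claw": 1},{"tx": 0,"ty": 0,"tz": 0,"ax": 0,"ay": 0,"az": 0,"claw": 1},{"tx": 0,"ty": 0,"tz": 0,"ax": 0,"ay": 0,"az": 0,"claw": 1},{"tx": 0,"ty": 0,"tz": 0,"ax": 0,"ay": 0,"az": 0,"claw": 1},{"tx": 0,"ty": 0,"tz": 0,"ax": 0,"ay": 0,"az": 0,"claw": 1},{"tx": 0,"ty": 0,"tz": 0,"ax": 0,"ay": 0,"az": 0,"claw": 1}])

```text
time_s: 14.25
tcp_pos: [0.4765, -0.179, 0.0791]
eef_rot: [180.0, -0.0, -89.7]
contact_force: [0.1, 0.3, -0.3]
gripper_width: 0.0874
```

>>> step_arm(increments=[{"tx": 0,"ty": 0,"tz": 30,"ax": 0,"ay": 0,"az": 0,"claw": 1},{"tx": 0,"ty": 0,"tz": 40,"ax": 0,"ay": 0,"az": 0,"claw": 1},{"tx": 0,"ty": 0,"tz": 40,"ax": 0,"ay": 0,"az": 0,"claw": 1},{"tx": 10,"ty": 12,"tz": 0,"ax": 0,"ay": 0,"az": 0,"claw": 1},{"tx": 25,"ty": 30,"tz": 0,"ax": 0,"ay": 0,"az": 0,"claw": 1},{"tx": 25,"ty": 30,"tz": 0,"ax": 0,"ay": 0,"az": 0,"claw": 1},{"tx": 25,"ty": 30,"tz": 0,"ax": 0,"ay": 0,"az": 0,"claw": 1},{"tx": 25,"ty": 30,"tz": 0,"ax": 0,"ay": 0,"az": 0,"claw": 1},{"tx": 25,"ty": 30,"tz": 0,"ax": 0,"ay": 0,"az": 0,"claw": 1},{"tx": 25,"ty": 30,"tz": 0,"ax": 0,"ay": 0,"az": 0,"claw": 1},{"tx": 25,"ty": 30,"tz": 0,"ax": 0,"ay": 0,"az": 0,"claw": 1},{"tx": 15,"ty": 22,"tz": 0,"ax": 0,"ay": 0,"az": 0,"claw": 1}])

```text
time_s: 15.45
tcp_pos: [0.6778, 0.0671, 0.188]
eef_rot: [180.0, -0.0, -89.6]
contact_force: [0.6, -0.0, -0.2]
gripper_width: 0.0879
```

>>> step_arm(increments=[{"tx": 0,"ty": 0,"tz": 0,"ax": 0,"ay": 0,"az": 0,"claw": 1},{"tx": 0,"ty": 0,"tz": -30,"ax": 0,"ay": 0,"az": 0,"claw": 1},{"tx": 0,"ty": 0,"tz": -30,"ax": 0,"ay": 0,"az": 0,"claw": 1},{"tx": 0,"ty": 0,"tz": 0,"ax": 0,"ay": 0,"az": 0,"claw": 1},{"tx": 0,"ty": 0,"tz": 0,"ax": 0,"ay": 0,"az": 0,"claw": 1}])

```text
time_s: 15.95
tcp_pos: [0.6762, 0.0645, 0.1291]
eef_rot: [179.9, -0.1, -89.7]
contact_force: [0.6, -0.4, 0.2]
gripper_width: 0.0877
```

Good (0.676, 0.065). Descend to 0.045, grip.

>>> step_arm(increments=[{"tx": 0,"ty": 0,"tz": -30,"ax": 0,"ay": 0,"az": 0,"claw": 1},{"tx": 0,"ty": 0,"tz": -30,"ax": 0,"ay": 0,"az": 0,"claw": 1},{"tx": 0,"ty": 0,"tz": -24,"ax": 0,"ay": 0,"az": 0,"claw": 1},{"tx": 0,"ty": 0,"tz": 0,"ax": 0,"ay": 0,"az": 0,"claw": 1},{"tx": 0,"ty": 0,"tz": 0,"ax": 0,"ay": 0,"az": 0,"claw": 1},{"tx": 0,"ty": 0,"tz": 0,"ax": 0,"ay": 0,"az": 0,"claw": -1},{"tx": 0,"ty": 0,"tz": 0,"ax": 0,"ay": 0,"az": 0,"claw": -1},{"tx": 0,"ty": 0,"tz": 0,"ax": 0,"ay": 0,"az": 0,"claw": -1},{"tx": 0,"ty": 0,"tz": 0,"ax": 0,"ay": 0,"az": 0,"claw": -1},{"tx": 0,"ty": 0,"tz": 0,"ax": 0,"ay": 0,"az": 0,"claw": -1},{"tx": 0,"ty": 0,"tz": 0,"ax": 0,"ay": 0,"az": 0,"claw": -1},{"tx": 0,"ty": 0,"tz": 0,"ax": 0,"ay": 0,"az": 0,"claw": -1}])

```text
time_s: 17.15
tcp_pos: [0.6767, 0.0651, 0.0452]
eef_rot: [-180.0, -0.0, -89.7]
contact_force: [-0.1, -0.2, 1.5]
gripper_width: 0.0432
```

>>> step_arm(increments=[{"tx": 0,"ty": 0,"tz": 0,"ax": 0,"ay": 0,"az": 0,"claw": -1},{"tx": 0,"ty": 0,"tz": 0,"ax": 0,"ay": 0,"az": 0,"claw": -1},{"tx": 0,"ty": 0,"tz": 0,"ax": 0,"ay": 0,"az": 0,"claw": -1}])

```text
time_s: 17.45
tcp_pos: [0.6767, 0.0651, 0.0452]
eef_rot: [-180.0, 0.0, -89.7]
contact_force: [0.5, 0.1, 0.9]
gripper_width: 0.0437
```

>>> step_arm(increments=[{"tx": 0,"ty": 0,"tz": 20,"ax": 0,"ay": 0,"az": 0,"claw": -1},{"tx": 0,"ty": 0,"tz": 40,"ax": 0,"ay": 0,"az": 0,"claw": -1},{"tx": 0,"ty": 0,"tz": 40,"ax": 0,"ay": 0,"az": 0,"claw": -1},{"tx": -10,"ty": -2,"tz": 30,"ax": 0,"ay": 0,"az": 0,"claw": -1},{"tx": -25,"ty": -7,"tz": 10,"ax": 0,"ay": 0,"az": 0,"claw": -1},{"tx": -27,"ty": -7,"tz": 0,"ax": 0,"ay": 0,"az": 0,"claw": -1},{"tx": -27,"ty": -7,"tz": 0,"ax": 0,"ay": 0,"az": 0,"claw": -1},{"tx": -27,"ty": -7,"tz": 0,"ax": 0,"ay": 0,"az": 0,"claw": -1},{"tx": -27,"ty": -7,"tz": 0,"ax": 0,"ay": 0,"az": 0,"claw": -1},{"tx": -27,"ty": -7,"tz": 0,"ax": 0,"ay": 0,"az": 0,"claw": -1},{"tx": -27,"ty": -7,"tz": 0,"ax": 0,"ay": 0,"az": 0,"claw": -1},{"tx": -11,"ty": -3,"tz": 0,"ax": 0,"ay": 0,"az": 0,"claw": -1}])

```text
time_s: 18.65
tcp_pos: [0.4656, 0.0102, 0.1846]
eef_rot: [179.9, 0.0, -89.7]
contact_force: [1.1, -0.4, -1.3]
gripper_width: 0.0437
```

>>> step_arm(increments=[{"tx": 0,"ty": 0,"tz": 0,"ax": 0,"ay": 0,"az": 0,"claw": -1},{"tx": 0,"ty": 0,"tz": -20,"ax": 0,"ay": 0,"az": 0,"claw": -1},{"tx": 0,"ty": 0,"tz": -30,"ax": 0,"ay": 0,"az": 0,"claw": -1},{"tx": 0,"ty": 0,"tz": -30,"ax": 0,"ay": 0,"az": 0,"claw": -1},{"tx": 0,"ty": 0,"tz": -25,"ax": 0,"ay": 0,"az": 0,"claw": -1},{"tx": 0,"ty": 0,"tz": -10,"ax": 0,"ay": 0,"az": 0,"claw": -1},{"tx": 0,"ty": 0,"tz": -5,"ax": 0,"ay": 0,"az": 0,"claw": -1},{"tx": 0,"ty": 0,"tz": 0,"ax": 0,"ay": 0,"az": 0,"claw": -1},{"tx": 0,"ty": 0,"tz": 0,"ax": 0,"ay": 0,"az": 0,"claw": -1},{"tx": 0,"ty": 0,"tz": 0,"ax": 0,"ay": 0,"az": 0,"claw": -1}])

```text
time_s: 19.65
tcp_pos: [0.4693, 0.0113, 0.0661]
eef_rot: [-179.9, 0.0, -89.7]
contact_force: [0.4, 0.1, -1.6]
gripper_width: 0.0439
```

>>> step_arm(increments=[{"tx": 0,"ty": 0,"tz": -5,"ax": 0,"ay": 0,"az": 0,"claw": -1},{"tx": 0,"ty": 0,"tz": -1.5,"ax": 0,"ay": 0,"az": 0,"claw": -1},{"tx": 0,"ty": 0,"tz": 0,"ax": 0,"ay": 0,"az": 0,"claw": -1},{"tx": 0,"ty": 0,"tz": 0,"ax": 0,"ay": 0,"az": 0,"claw": -1},{"tx": 0,"ty": 0,"tz": 0,"ax": 0,"ay": 0,"az": 0,"claw": 1},{"tx": 0,"ty": 0,"tz": 0,"ax": 0,"ay": 0,"az": 0,"claw": 1},{"tx": 0,"ty": 0,"tz": 0,"ax": 0,"ay": 0,"az": 0,"claw": 1},{"tx": 0,"ty": 0,"tz": 0,"ax": 0,"ay": 0,"az": 0,"claw": 1},{"tx": 0,"ty": 0,"tz": 0,"ax": 0,"ay": 0,"az": 0,"claw": 1},{"tx": 0,"ty": 0,"tz": 0,"ax": 0,"ay": 0,"az": 0,"claw": 1},{"tx": 0,"ty": 0,"tz": 0,"ax": 0,"ay": 0,"az": 0,"claw": 1},{"tx": 0,"ty": 0,"tz": 0,"ax": 0,"ay": 0,"az": 0,"claw": 1}])

```text
time_s: 20.85
tcp_pos: [0.4685, 0.011, 0.0585]
eef_rot: [180.0, -0.0, -89.7]
contact_force: [-0.8, 0.8, -0.3]
gripper_width: 0.0877
```

>>> step_arm(increments=[{"tx": 0,"ty": 0,"tz": 30,"ax": 0,"ay": 0,"az": 0,"claw": 1},{"tx": 0,"ty": 0,"tz": 40,"ax": 0,"ay": 0,"az": 0,"claw": 1},{"tx": 0,"ty": 0,"tz": 40,"ax": 0,"ay": 0,"az": 0,"claw": 1},{"tx": 15,"ty": -16,"tz": 20,"ax": 0,"ay": 0,"az": 0,"claw": 1},{"tx": 20,"ty": -28,"tz": 0,"ax": 0,"ay": 0,"az": 0,"claw": 1},{"tx": 20,"ty": -28,"tz": 0,"ax": 0,"ay": 0,"az": 0,"claw": 1},{"tx": 20,"ty": -28,"tz": 0,"ax": 0,"ay": 0,"az": 0,"claw": 1},{"tx": 20,"ty": -28,"tz": 0,"ax": 0,"ay": 0,"az": 0,"claw": 1},{"tx": 20,"ty": -28,"tz": 0,"ax": 0,"ay": 0,"az": 0,"claw": 1},{"tx": 20,"ty": -28,"tz": 0,"ax": 0,"ay": 0,"az": 0,"claw": 1},{"tx": 20,"ty": -28,"tz": 0,"ax": 0,"ay": 0,"az": 0,"claw": 1},{"tx": 6,"ty": -14,"tz": 0,"ax": 0,"ay": 0,"az": 0,"claw": 1}])

```text
time_s: 22.05
tcp_pos: [0.6306, -0.2171, 0.1876]
eef_rot: [180.0, -0.0, -89.8]
contact_force: [0.4, 0.3, 0.1]
gripper_width: 0.0876
```

>>> step_arm(increments=[{"tx": 0,"ty": 0,"tz": 0,"ax": 0,"ay": 0,"az": 0,"claw": 1},{"tx": 0,"ty": 0,"tz": -30,"ax": 0,"ay": 0,"az": 0,"claw": 1},{"tx": 0,"ty": 0,"tz": -30,"ax": 0,"ay": 0,"az": 0,"claw": 1},{"tx": 0,"ty": 0,"tz": 0,"ax": 0,"ay": 0,"az": 0,"claw": 1},{"tx": 0,"ty": 0,"tz": 0,"ax": 0,"ay": 0,"az": 0,"claw": 1}])

```text
time_s: 22.55
tcp_pos: [0.6292, -0.2145, 0.129]
eef_rot: [179.9, -0.0, -89.6]
contact_force: [1.0, -0.6, 0.1]
gripper_width: 0.0874
```

Black at (0.630, −0.215); descend to z 0.034 and grip.

>>> step_arm(increments=[{"tx": 0,"ty": 0,"tz": -30,"ax": 0,"ay": 0,"az": 0,"claw": 1},{"tx": 0,"ty": 0,"tz": -35,"ax": 0,"ay": 0,"az": 0,"claw": 1},{"tx": 0,"ty": 0,"tz": -20,"ax": 0,"ay": 0,"az": 0,"claw": 1},{"tx": 0,"ty": 0,"tz": -9,"ax": 0,"ay": 0,"az": 0,"claw": 1},{"tx": 0,"ty": 0,"tz": 0,"ax": 0,"ay": 0,"az": 0,"claw": 1},{"tx": 0,"ty": 0,"tz": 0,"ax": 0,"ay": 0,"az": 0,"claw": -1},{"tx": 0,"ty": 0,"tz": 0,"ax": 0,"ay": 0,"az": 0,"claw": -1},{"tx": 0,"ty": 0,"tz": 0,"ax": 0,"ay": 0,"az": 0,"claw": -1},{"tx": 0,"ty": 0,"tz": 0,"ax": 0,"ay": 0,"az": 0,"claw": -1},{"tx": 0,"ty": 0,"tz": 0,"ax": 0,"ay": 0,"az": 0,"claw": -1},{"tx": 0,"ty": 0,"tz": 0,"ax": 0,"ay": 0,"az": 0,"claw": -1},{"tx": 0,"ty": 0,"tz": 0,"ax": 0,"ay": 0,"az": 0,"claw": -1}])

```text
time_s: 23.75
tcp_pos: [0.6296, -0.2151, 0.0347]
eef_rot: [-180.0, -0.0, -89.7]
contact_force: [0.4, 0.4, 1.6]
gripper_width: 0.0438
```

>>> step_arm(increments=[{"tx": 0,"ty": 0,"tz": 0,"ax": 0,"ay": 0,"az": 0,"claw": -1},{"tx": 0,"ty": 0,"tz": 0,"ax": 0,"ay": 0,"az": 0,"claw": -1},{"tx": 0,"ty": 0,"tz": 0,"ax": 0,"ay": 0,"az": 0,"claw": -1}])

```text
time_s: 24.05
tcp_pos: [0.6296, -0.2151, 0.0347]
eef_rot: [-180.0, -0.0, -89.7]
contact_force: [-0.6, -0.1, 2.5]
gripper_width: 0.044
```

>>> step_arm(increments=[{"tx": 0,"ty": 0,"tz": 20,"ax": 0,"ay": 0,"az": 0,"claw": -1},{"tx": 0,"ty": 0,"tz": 40,"ax": 0,"ay": 0,"az": 0,"claw": -1},{"tx": 0,"ty": 0,"tz": 40,"ax": 0,"ay": 0,"az": 0,"claw": -1},{"tx": -7,"ty": 13,"tz": 40,"ax": 0,"ay": 0,"az": 0,"claw": -1},{"tx": -15,"ty": 29,"tz": 10,"ax": 0,"ay": 0,"az": 0,"claw": -1},{"tx": -15,"ty": 29,"tz": 0,"ax": 0,"ay": 0,"az": 0,"claw": -1},{"tx": -15,"ty": 29,"tz": 0,"ax": 0,"ay": 0,"az": 0,"claw": -1},{"tx": -15,"ty": 29,"tz": 0,"ax": 0,"ay": 0,"az": 0,"claw": -1},{"tx": -15,"ty": 29,"tz": 0,"ax": 0,"ay": 0,"az": 0,"claw": -1},{"tx": -15,"ty": 29,"tz": 0,"ax": 0,"ay": 0,"az": 0,"claw": -1},{"tx": -15,"ty": 29,"tz": 0,"ax": 0,"ay": 0,"az": 0,"claw": -1},{"tx": -15,"ty": 29,"tz": 0,"ax": 0,"ay": 0,"az": 0,"claw": -1}])

```text
time_s: 25.25
tcp_pos: [0.5014, 0.0309, 0.1843]
eef_rot: [180.0, 0.0, -89.7]
contact_force: [0.0, 0.1, -0.6]
gripper_width: 0.0434
```

>>> step_arm(increments=[{"tx": -15,"ty": 29,"tz": 0,"ax": 0,"ay": 0,"az": 0,"claw": -1},{"tx": -15,"ty": 29,"tz": 0,"ax": 0,"ay": 0,"az": 0,"claw": -1},{"tx": -8,"ty": 18,"tz": 0,"ax": 0,"ay": 0,"az": 0,"claw": -1},{"tx": 0,"ty": 0,"tz": 0,"ax": 0,"ay": 0,"az": 0,"claw": -1},{"tx": 0,"ty": 0,"tz": -30,"ax": 0,"ay": 0,"az": 0,"claw": -1},{"tx": 0,"ty": 0,"tz": -40,"ax": 0,"ay": 0,"az": 0,"claw": -1},{"tx": 0,"ty": 0,"tz": -30,"ax": 0,"ay": 0,"az": 0,"claw": -1},{"tx": 0,"ty": 0,"tz": -20,"ax": 0,"ay": 0,"az": 0,"claw": -1},{"tx": 0,"ty": 0,"tz": -10,"ax": 0,"ay": 0,"az": 0,"claw": -1},{"tx": 0,"ty": 0,"tz": 0,"ax": 0,"ay": 0,"az": 0,"claw": -1},{"tx": 0,"ty": 0,"tz": 0,"ax": 0,"ay": 0,"az": 0,"claw": -1},{"tx": 0,"ty": 0,"tz": 0,"ax": 0,"ay": 0,"az": 0,"claw": -1}])

```text
time_s: 26.45
tcp_pos: [0.4653, 0.1064, 0.0557]
eef_rot: [-179.9, 0.1, -89.7]
contact_force: [0.7, 0.1, -0.8]
gripper_width: 0.0431
```

>>> step_arm(increments=[{"tx": 0,"ty": 0,"tz": -5,"ax": 0,"ay": 0,"az": 0,"claw": -1},{"tx": 0,"ty": 0,"tz": -1.5,"ax": 0,"ay": 0,"az": 0,"claw": -1},{"tx": 0,"ty": 0,"tz": 0,"ax": 0,"ay": 0,"az": 0,"claw": -1},{"tx": 0,"ty": 0,"tz": 0,"ax": 0,"ay": 0,"az": 0,"claw": -1},{"tx": 0,"ty": 0,"tz": 0,"ax": 0,"ay": 0,"az": 0,"claw": 1},{"tx": 0,"ty": 0,"tz": 0,"ax": 0,"ay": 0,"az": 0,"claw": 1},{"tx": 0,"ty": 0,"tz": 0,"ax": 0,"ay": 0,"az": 0,"claw": 1},{"tx": 0,"ty": 0,"tz": 0,"ax": 0,"ay": 0,"az": 0,"claw": 1},{"tx": 0,"ty": 0,"tz": 0,"ax": 0,"ay": 0,"az": 0,"claw": 1},{"tx": 0,"ty": 0,"tz": 0,"ax": 0,"ay": 0,"az": 0,"claw": 1},{"tx": 0,"ty": 0,"tz": 0,"ax": 0,"ay": 0,"az": 0,"claw": 1},{"tx": 0,"ty": 0,"tz": 0,"ax": 0,"ay": 0,"az": 0,"claw": 1}])

```text
time_s: 27.65
tcp_pos: [0.4645, 0.1059, 0.048]
eef_rot: [180.0, -0.0, -89.7]
contact_force: [-0.3, 0.3, -0.7]
gripper_width: 0.0876
```

>>> step_arm(increments=[{"tx": 0,"ty": 0,"tz": 30,"ax": 0,"ay": 0,"az": 0,"claw": 1},{"tx": 0,"ty": 0,"tz": 40,"ax": 0,"ay": 0,"az": 0,"claw": 1},{"tx": 0,"ty": 0,"tz": 40,"ax": 0,"ay": 0,"az": 0,"claw": 1},{"tx": 0,"ty": 0,"tz": 40,"ax": 0,"ay": 0,"az": 0,"claw": 1},{"tx": 0,"ty": 0,"tz": 40,"ax": 0,"ay": 0,"az": 0,"claw": 1},{"tx": 0,"ty": 35,"tz": 0,"ax": 0,"ay": 0,"az": 0,"claw": 1},{"tx": 0,"ty": 40,"tz": 0,"ax": 0,"ay": 0,"az": 0,"claw": 1},{"tx": 0,"ty": 40,"tz": 0,"ax": 0,"ay": 0,"az": 0,"claw": 1},{"tx": 0,"ty": 40,"tz": 0,"ax": 0,"ay": 0,"az": 0,"claw": 1},{"tx": 0,"ty": 40,"tz": 0,"ax": 0,"ay": 0,"az": 0,"claw": 1},{"tx": 0,"ty": 40,"tz": 0,"ax": 0,"ay": 0,"az": 0,"claw": 1},{"tx": 0,"ty": 40,"tz": 0,"ax": 0,"ay": 0,"az": 0,"claw": 1}])

```text
time_s: 28.85
tcp_pos: [0.4641, 0.3826, 0.238]
eef_rot: [180.0, -0.0, -89.7]
contact_force: [0.5, -0.0, 0.4]
gripper_width: 0.0876
```

>>> step_arm(increments=[{"tx": 0,"ty": 40,"tz": 0,"ax": 0,"ay": 0,"az": 0,"claw": 1},{"tx": 0,"ty": 40,"tz": 0,"ax": 0,"ay": 0,"az": 0,"claw": 1},{"tx": 0,"ty": 30,"tz": 0,"ax": 0,"ay": 0,"az": 0,"claw": 1},{"tx": 0,"ty": 0,"tz": 0,"ax": 0,"ay": 0,"az": 0,"claw": 1},{"tx": 0,"ty": 0,"tz": 0,"ax": 0,"ay": 0,"az": 0,"claw": 1}])

```text
time_s: 29.35
tcp_pos: [0.464, 0.4913, 0.237]
eef_rot: [179.9, -0.1, -89.6]
contact_force: [0.5, -0.2, -0.3]
gripper_width: 0.0879
```

```bash
python3 - <<'E'
from plant import r, optics
from h import *
import pickle
c=optics.capture("top"); s=optics.capture("scene"); im=c["image"]; hsv=cv2.cvtColor(im,cv2.COLOR_BGR2HSV)
M={1:(.4648,.1059),2:(.4687,.011),3:(.4726,-.0838),4:(.4766,-.179)}
for k,lo,hi,m,h in[("red",(0,150,80),(8,255,255),4,.1),("white",(0,0,200),(180,40,255),3,.084),("yellow",(22,130,120),(35,255,255),2,.068),("black",(0,0,0),(180,255,70),1,.052)]:
    u,v=map(int,pix(c,(*M[m],h+.014))); ce,ar,mc,rad=blob(hsv,lo,hi,(u,v,14))
    P=ray(c,*ce,h+.014); d=c["depth"][int(ce[1]),int(ce[0])]
    Z=(c["R"].T@(np.array([(ce[0]-c["cx"])/c["fx"]*d,(ce[1]-c["cy"])/c["fy"]*d,d])-c["t"]))[2]
    print(k,ar,P.round(4),"err mm",((P[:2]-M[m])*1e3).round(1),"top z",Z.round(3),"expect",h+.014)
o=pickle.load(open("top0.pkl","rb"))["image"]
for n,(a,b,e,f) in{"pot":(190,285,360,440),"trivet":(210,280,70,138)}.items(): print(n,"diff",cv2.absdiff(im,o)[a:b,e:f].mean())
cv2.imwrite("pics/end.png",np.hstack([cv2.resize(im[130:290,60:450],(780,320))]));cv2.imwrite("pics/end_s.png",cv2.resize(s["image"][80:320,60:360],(750,600)))
E
```

```text
red 262 [ 0.4762 -0.1789  0.114 ] err mm [-0.4  0.1] top z 0.115 expect 0.114
white 238 [ 0.4714 -0.0843  0.098 ] err mm [-1.2 -0.5] top z 0.096 expect 0.098
yellow 240 [0.4677 0.0117 0.082 ] err mm [-1.   0.7] top z 0.082 expect 0.082
black 208 [0.4638 0.1024 0.066 ] err mm [-1.  -3.5] top z 0.064 expect 0.066
pot diff 1.663201754385965
trivet diff 1.3033613445378152
```

View pics/end_s.png

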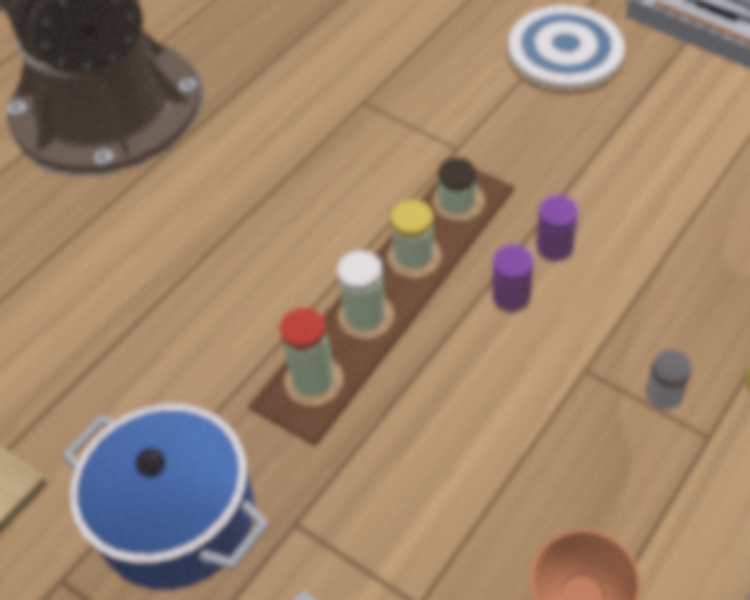

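The picture shows all four jars upright and centred on their marks: red (300,330 in the crop) next to the pot, then white, yellow, and black (457,175) at the trivet end. Handing in.

```bash
python3 -c "
from plant import r
print(r.close_job())"
```

```text
the job is handed in; nothing more can be done
None
```

All four pale green jars are standing upright on their cork marks, and I handed the job in at about 29 s of the 107 s allowed. The pot is at the right (y < 0), so the order is red on mark 4, white on 3, yellow on 2 and black on 1.

**Centring:** the final top-view check put red, white and yellow within about 1.3 mm of their mark centres. Black was about 3.6 mm off, which is the largest error but well inside the 12 mm limit.

**Height:** every cap top was within 2 mm of the height expected for a jar standing on the cork.

**Surroundings:** the images show the pot and trivet unmoved. The gripper is open and well clear of the jars. I didn't touch the purple and grey look-alikes. None of these checks failed. The first move call was refused for a wrongly formed row, and nothing moved. The job reported no verdict when handed in.

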